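# Set the filter wheel of a photometer and take a reading

### The arm

A 7-joint arm with a two-finger parallel gripper is mounted at the origin on a cart in front of the work surface, level with it; the furniture and walls round the work are solid. World frame = base frame: x ahead of the robot, y to its left, z up, the work surface at z = 0. Lengths are in mm, angles in rad, forces in N, time in s.
With the tool pointing down it reaches from about 400 to 850 mm from the base axis. Payload 6.9 kg.
Tool frame: the origin (TCP) lies midway between the tips of the shut fingers; the grasp point (between the pads) lies 19 mm behind it; z points along the fingers, y is the line along which they close (so a half turn about z gives the same grasp; the last joint's range is limited). The gripper opens to 85 mm and grips with 20 to 120 N. Pads are 22 mm wide; open, the fingers measure 114 mm over their backs; the gripper's body (76 mm by 85 mm) begins 54 mm behind the grasp point. The pads swing forward as they close: fully open they stand 13 mm farther back than shut.
Start: joints at [1.288, 0.507, -0.238, 1.5, 0.126, 1.149, -0.155], TCP at [236.894, -578.353, 231.275] pointing down, gripper open.
Joint ranges: [-3.08, 3.08], [-0.24, 2.05], [-1.43, 1.35], [0, 2.5], [-1.52, 4.66], [0.17, 1.96], [-2.89, 2.89]. Speed limits (rad/s): [2.39, 2.39, 3.14, 3.14, 3.14, 3.14, 3.14].

### API

Orientations are given as a unit quaternion [x, y, z, w].
In Python, from bench import r gives the robot as it stands.
- The arm moves only by the shell command python3 -m jog 'ROWS' [OPENING] [FORCE]. ROWS is a JSON object of lists of equal length, an entry for each row: "delta_pos": the shift along the tool's x, y, z in m, a list of three; "spin": the turn about the tool's z in rad. In form: {"delta_pos": [[dx, dy, dz], ...], "spin": [spin, ...]}. A call has 1 to 8 rows; each row is the pose to reach, as a shift and turn from the pose commanded when the call began, along the tool's axes at that moment; what a row does not reach only later rows make up. A row lasts 1/8 s, in which the tool goes at most 62.5 mm and 10.7 degrees, less where a joint would pass 70% of its speed; a pose out of reach is approached as far as the arm can. A call with a gripper value outside its range is refused whole. OPENING is the closure, from 0 (fully open) to 1 (shut), set as the call begins (- or left out, the last holds). The fingers move at their own pace and stop on an object; FORCE is the grip in N (left out, the last holds). Time passes only in rows, so rows that repeat a pose let the fingers close. It gives the time, the measured TCP pose, the force, the opening and the grip force at its end, in the units of the state.
- r.get_state(): the state, without advancing time (a new reading comes with each control period).
- r.snapshot(name): name is "scene" or "side" or "wrist"; returns a dict with "pixels" (480x640x3 uint8, red, green, blue), "K" (3x3 intrinsics, pixels), "k1" (the pictures are not rectified: a ray, as slopes to the right and down, at radius r is drawn at 1 + k1 r^2 times it, then the intrinsics apply), "R" (3x3) and "t" (3): a world point X has camera coordinates R X + t. Camera axes: x right, y down, z forward; pixel columns grow to the right and rows downward; lengths in mm; the calibration is good to about 2 mm. A picture is of the moment at which its call begins. There is no depth.
- r.close_job(): hands the job in; it is judged then, once.
The state is a dict: "clock": time; "joint_positions": joint angles; "joint_vel": joint speeds; "effort": joint torques, N m; "tcp_pos": TCP position; "ee_rot": TCP orientation; "wrist_force": force on the tool from outside, world axes, zero at the start; "torque": the same for the moment, N m; "gripper_width": opening from 0.0 (shut) to 1.0 (fully open); "grip_force": force on a finger pad.
Only numpy, scipy, OpenCV 4.12 (cv2) and the standard library are available. Lean on these libraries where they do the work, as an engineer would, in place of code of your own. Each camera call takes 0.05 s, during which the arm holds its last target. There are 200 camera calls.

### The job

Take a reading on the filter photometer with filter three: push the filter wheel round by its upright tab until it clicks in with the tab at the mark of three dots, push the open light hood over so that it falls shut over the vial, and only then press the round measuring key right down for a moment and let it come up again. A press with another filter or with the hood open spoils the reading. Work with the fingertips only: do not pick anything up, leave the vial in its well, and leave the other things on the bench where they stand.

Things in the scene. Friction and masses are not known exactly. Their poses are not given: they have to be found in the camera images.
- photometer: White and grey bench instrument, fixed; 240 mm deep (own x -140 to +100), 250 wide (y -125 to +125), flat deck 85 mm above the bench. Origin at bench level; x to its back, y to its left seen from its front, z up. The front (-x) slopes and has the display. On the deck: filter wheel in the left half, vial well under the light hood in the right half, measuring key in front of the hood.
- wheel_axis (a point): The point on the wheel's vertical axis at the level of the flat top of the wheel's disc, 94 mm above the bench. The disc is 94 mm across; the tab and a 30 mm hub stand on it. Free deck all round it: nothing higher than 3 mm within 70 mm of the axis.
- tab_end (a point): The outer end of the tab, half-way up it. The tab is an upright grey radial fin on the black wheel, 8 to 10 mm thick, running from the hub out to 48 mm from the axis, 24 mm high above the disc (top 118 mm above the bench), with a white line along its top. It turns with the wheel.
- three_dots (a point): Where the tab's outer end stands when set to the three-dot mark: at the front of the wheel (photometer's -x side), 48 mm from the axis, as high as tab_end. Six marks of one to six white dots, numbered clockwise from above, 60 degrees apart, lie on the dark plate round the wheel; dots 6 mm across, 58 mm from the axis.
- filter_wheel (a joint): Wheel angle in rad: 0 (or 6.283) with the tab at three dots, growing counter-clockwise from above. Turns without end both ways, clicks in at every multiple of 1.047. Leaving a click takes about 3 to 4 N sideways at the tab; past half-way to the next mark it runs into that click by itself. Starts at any of the other marks.
- hood_hinge (a point): Middle of the hood's hinge axis, which runs along the photometer's y, 12 mm above the deck and at the hood's back.
- hood_edge (a point): Middle of the hood's edge far from the hinge, 47 mm from the hinge axis. The hood is a black box 45 mm wide, 41 long, 21 deep, open underneath, 50 g, free to swing; it starts open, upright or leaning back behind the vial well, up to 62 mm above the deck. Pushed from behind towards the front until well past upright, it falls shut by its own weight.
- light_hood (a joint): Angle of the hood in rad: 0 shut flat on the deck, 1.57 upright, 1.95 leaning back on its stop.
- measure_key_top (a point): Centre of the top of the measuring key, a round grey cap 23 mm across in a dark round collar, standing 17 mm above the deck. Pressed straight down.
- measure_key (a joint): Travel of the key in m: 0 up, 0.005 fully down. Springs back; needs 1.5 N to begin and about 4.5 N fully down. A good press counts from 0.0035; a wrong one spoils the reading from 0.0025.
- sample_vial: Sample vial with white screw cap, 23 mm across, 56 mm high, standing loose in the well of the photometer with its top 7 mm above the deck; origin under its foot.
- spare_vial_a: Spare sample vial, 23 mm across, 56 mm high, on the bench to the photometer's left; origin under its foot.
- spare_vial_b: Another spare vial of the same size, beside it; origin under its foot.
- small_beaker: Glass beaker with solution, 44 mm across, 58 mm high, on the bench behind the photometer; origin under its foot.
- label_tape: Roll of label tape lying flat, 62 mm across, 19 mm high, behind the photometer; origin under its middle.
- bench_book: Green log book, 205 x 150 x 17 mm, on the right of the bench; origin under its middle.
- pen: Ball pen, 136 mm long, lying by the book; origin under its middle.
- forceps: Steel tweezers, 126 mm long, lying on the left of the bench; origin under their middle.
- drop_bottle: Dropping bottle, 71 mm across, 212 mm high, on the right of the bench; origin under its foot.

How it is judged:
By the outcome, as a careful person would: the job done as asked, in the order asked, and still so for the second after the job is handed in, with the robot touching nothing.
It also fails if it takes over 58 s, if anything falls off the work surface, if the arm or the gripper's body presses on something with over 40 N, if the wrist force passes 120 N, or if a joint passes its speed limit or range.

## Working session

There is one attempt and no reset: what is moved stays moved. The work goes in short steps, Python scripts to look and compute and a shell command to move; the robot and the scene stay as the last step left them, time stands still between calls to the robot, and variables do not carry over. Pictures are saved under pics/ and viewed, at most 10 in all, crops included, and the job is handed in when it is done.

```bash
mkdir -p pics; cat > h.py <<'E'
from bench import r
import numpy as np, cv2
def snap(n,name):
    s=r.snapshot(n); cv2.imwrite(f'pics/{name}.png',s['pixels'][:,:,::-1]); 
    np.savez(f'pics/{name}.npz',**{k:np.array(v) for k,v in s.items()}); return s
def ray(s,u,v):
    K=np.array(s['K']);R=np.array(s['R']);t=np.array(s['t']);k=float(s['k1'])
    p=cv2.undistortPoints(np.array([[[u,v]]],float),K,np.array([k,0,0,0.]))[0,0]
    return -R.T@t, R.T@np.array([p[0],p[1],1])
def onz(s,u,v,z):
    c,d=ray(s,u,v); return c+d*(z-c[2])/d[2]
def proj(s,X):
    return cv2.projectPoints(np.array([X],float),cv2.Rodrigues(np.array(s['R']))[0],np.array(s['t'],float),np.array(s['K']),np.array([float(s['k1']),0,0,0]))[0][0,0]
def load(n): return dict(np.load(f'pics/{n}.npz'))
E
python3 - <<'E'
from h import *
a=snap('scene','a');b=snap('side','b')
for s in(a,b): print(-np.array(s['R']).T@s['t'],s['k1'])
print(r.get_state())
E
```

```text
[-152.00415422 1231.76098732  643.93411966] -0.013447046577342232
[ 516.09321347 1287.81550192  658.24879345] -0.044173975146391285
{'clock': 0.1, 'joint_positions': array([ 1.28754939,  0.50820944, -0.23755936,  1.50100577,  0.12572951,
        1.14892687, -0.15478943]), 'joint_vel': array([ 0.00145202, -0.00352762,  0.00057435, -0.00343436, -0.00191579,
        0.00082593,  0.00015777]), 'effort': array([-5.11770675e-03, -6.21839476e+01, -2.19467863e+00, -2.50206846e+01,
        1.25575360e-02,  7.81203416e-03,  1.01190117e-04]), 'tcp_pos': array([ 236.66142088, -577.98052002,  230.55447187]), 'ee_rot': array([ 9.81163206e-01,  1.93179081e-01, -1.73921951e-04, -7.58481881e-04]), 'wrist_force': array([-0.43508944, -0.38619834,  0.60210717]), 'torque': array([ 0.03644967,  0.0208512 , -0.00192621]), 'grip_force': 0.0, 'gripper_width': 1.0018414586303328}
```

View pics/a.png

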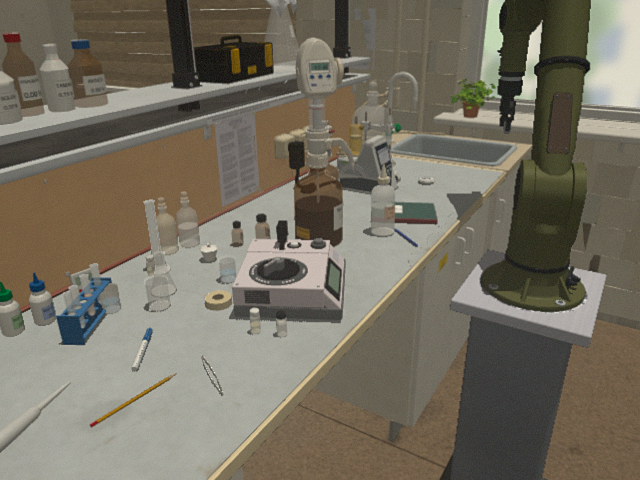

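View pics/b.png

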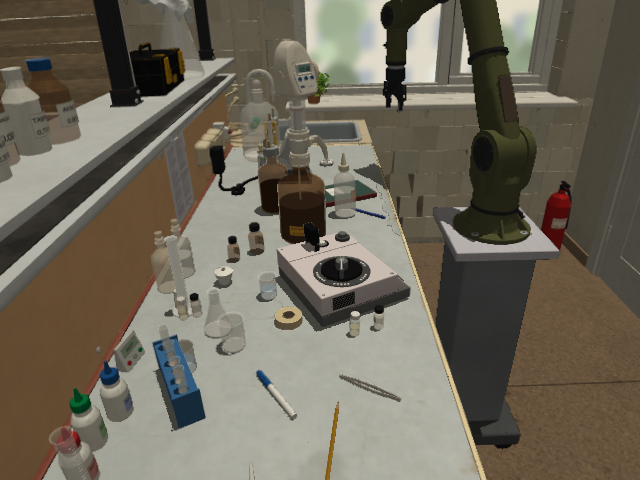

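The scene view shows the photometer with its wheel at (278,270), hood at (282,235) and key at (318,243). In the side view these are at (342,269), (311,237) and (342,236). I'll enlarge both.

```bash
python3 - <<'E'
from h import *
a=cv2.imread('pics/a.png')[215:325,225:355];b=cv2.imread('pics/b.png')[215:330,268:418]
f=lambda i,k:cv2.resize(i,None,fx=k,fy=k,interpolation=cv2.INTER_CUBIC)
cv2.imwrite('pics/ac.png',f(a,5));cv2.imwrite('pics/bc.png',f(b,5))
E
```

```text
(no output)
```

View pics/ac.png

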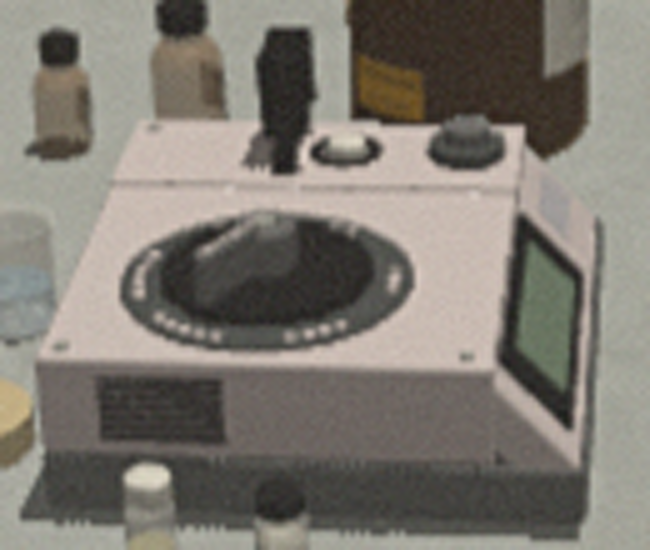

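View pics/bc.png

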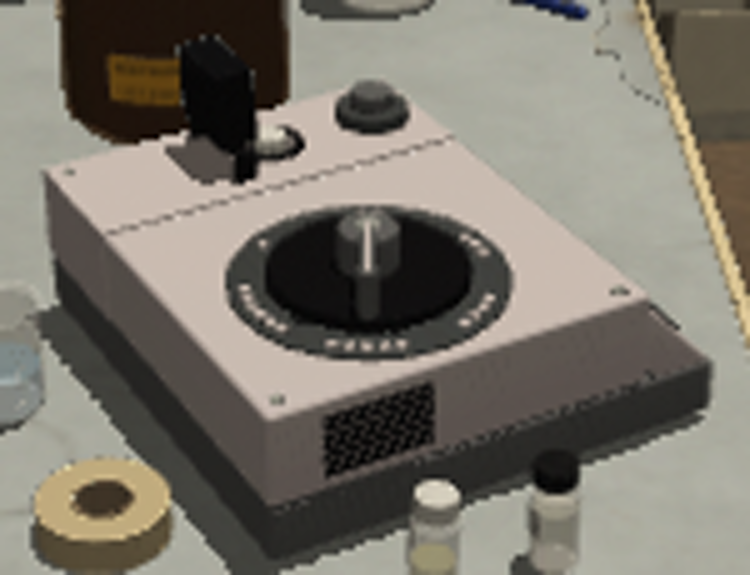

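The crops show the hood upright or leaning back with the vial cap beside it, the key at the right, and the tab pointing toward the camera (+y). Next I'll compute positions.

```bash
python3 - <<'E'
from h import *
a=load('a');b=load('b')
A=lambda u,v:(225+u/5-.4,215+v/5-.4)
B=lambda u,v:(268+u/5-.4,215+v/5-.4)
P={'plate':((267,280),(369,281),86),'sLB':(None,(277,400),85),'sA':((60,346),(277,400),85),'sB':((466,356),(620,291),85),'sC':((152,128),(70,172),85),
'key':((467,123),(373,90),102),'vial':((348,145),(274,138),92),'collar':((467,150),(371,112),87),
'tabOutTop':((203,250),(367,270),118),
'm1':(None,(262,243),86),'m6':((145,275),(262,310),86),'m5':((188,328),(367,343),86),'m4':((315,330),(478,310),86),'m3':((393,278),(475,243),86)}
def tri(ra,rb):
    M=np.zeros((3,3));y=np.zeros(3)
    for c,d in(ra,rb):
        d=d/np.linalg.norm(d);Q=np.eye(3)-np.outer(d,d);M+=Q;y+=Q@c
    return np.linalg.solve(M,y)
for k,(p,q,z) in P.items():
    o=[]
    if p:o.append(onz(a,*A(*p),z)[:2].round(1))
    o.append(onz(b,*B(*q),z)[:2].round(1))
    if p:o.append(tri(ray(a,*A(*p)),ray(b,*B(*q))).round(1))
    print(k,o)
E
```

```text
plate [array([483.5, 374.2]), array([483.5, 377.7]), array([483.4, 374.8,  85.3])]
sLB [array([526.8, 470.4])]
sA [array([527.2, 468.8]), array([526.8, 470.4]), array([526.8, 469.5,  85. ])]
sB [array([369.8, 387. ]), array([368. , 389.9]), array([368.2, 390.1,  86.1])]
sC [array([633.3, 264.9]), array([631.4, 265.4]), array([631.2, 267.5,  86.3])]
key [array([476. , 211.1]), array([474.9, 215.4]), array([474.8, 213.4, 102.1])]
vial [array([525.4, 244.5]), array([527.2, 247.1]), array([527.3, 242. ,  89.9])]
collar [array([476.4, 210.8]), array([475.8, 211.7]), array([475.9, 211.8,  87.3])]
tabOutTop [array([487.8, 414.4]), array([485.8, 419.4]), array([485.8, 417.6, 118.5])]
m1 [array([533.4, 341.2])]
m6 [array([534.8, 398.3]), array([533.3, 400.4]), array([533.3, 400.4,  86.7])]
m5 [array([487.4, 428.8]), array([486.4, 429.4]), array([486.4, 430.2,  86.7])]
m4 [array([438. , 402.1]), array([434.9, 404.6]), array([435.1, 406.6,  88.2])]
m3 [array([434.9, 343.7]), array([431.5, 345.9]), array([431.8, 348.8,  88.5])]
```

```bash
python3 - <<'E'
from h import *
a=load('a');b=load('b')
def tri(p,q):
    M=np.zeros((3,3));y=np.zeros(3)
    for c,d in(ray(a,*p),ray(b,*q)):
        d=d/np.linalg.norm(d);Q=np.eye(3)-np.outer(d,d);M+=Q;y+=Q@c
    return np.linalg.solve(M,y).round(0)
print('amber shoulder',tri((294,188),(280,184)),tri((343,188),(327,184)))
print('disp top',tri((318,42),(297,42)),tri((296,147),(283,137)))
print('drop top',tri((383,182),(343,155)), 'spout',tri((355,150),(328,155)))
print('hood top corners',tri((225+284/5,215+28/5),(268+215/5,215+50/5)))
A=lambda u,v:(225+u/5-.4,215+v/5-.4)
B=lambda u,v:(268+u/5-.4,215+v/5-.4)
for p,q in [((262,30),(183,42)),((312,30),(215,38)),((285,165),(243,178)),((265,120),(190,125))]: print(tri(A(*p),B(*q)))
ex=np.array([.891,.454,0]);ey=np.array([-.454,.891,0])
V=np.array([526,245,85.])
for s in(20,25,30,35):
  h=V+ex*s+[0,0,12]
  for th in (1.57,1.95):
    e=h-ex*47*np.cos(th)+[0,0,47*np.sin(th)]
    print(s,th,[(((proj(a,X)-[225,215])*5).round(),((proj(b,X)-[268,215])*5).round()) for X in(e-ey*22.5,e+ey*22.5,h+ey*22.5)])
E
```

```text
amber shoulder [645.  59. 172.] [511.  21. 169.]
disp top [580.  30. 553.] [627.  70. 303.]
drop top [ 456. -125.  181.] spout [505. -31. 252.]
hood top corners [554. 254. 149.]
[572. 249. 148.]
[556. 228. 141.]
[543. 275.  87.]
[570. 252. 101.]
20 1.57 [(array([307.,  29.]), array([217.,  35.])), (array([295.,  64.]), array([257.,  70.])), (array([298., 152.]), array([259., 153.]))]
20 1.95 [(array([272.,  34.]), array([186.,  49.])), (array([259.,  70.]), array([225.,  84.])), (array([298., 152.]), array([259., 153.]))]
25 1.57 [(array([297.,  29.]), array([208.,  37.])), (array([284.,  64.]), array([248.,  72.])), (array([288., 152.]), array([250., 156.]))]
25 1.95 [(array([263.,  34.]), array([177.,  51.])), (array([249.,  70.]), array([216.,  86.])), (array([288., 152.]), array([250., 156.]))]
30 1.57 [(array([287.,  29.]), array([199.,  40.])), (array([274.,  64.]), array([239.,  75.])), (array([278., 152.]), array([241., 158.]))]
30 1.95 [(array([253.,  34.]), array([168.,  53.])), (array([239.,  70.]), array([207.,  89.])), (array([278., 152.]), array([241., 158.]))]
35 1.57 [(array([277.,  28.]), array([190.,  42.])), (array([264.,  64.]), array([229.,  77.])), (array([268., 152.]), array([233., 160.]))]
35 1.95 [(array([243.,  34.]), array([159.,  55.])), (array([229.,  69.]), array([198.,  91.])), (array([268., 152.]), array([233., 160.]))]
```

```bash
python3 -m jog '{"delta_pos":[[0.03,-0.03,-0.03],[0.07,-0.07,-0.06],[0.11,-0.115,-0.08],[0.15,-0.16,-0.08],[0.19,-0.205,-0.08],[0.23,-0.25,-0.08],[0.27,-0.295,-0.08],[0.313,-0.334,-0.08]],"spin":[0,0,0,0,0,0,0,0]}' 1 40; python3 -c "
from h import *;print(r.get_state()['joint_positions'].round(2))"
```

```text
clock: 1.1
tcp_pos: [399.9, -148.7, 311.3]
ee_rot: [0.981, 0.193, -0.0, 0.0]
wrist_force: [0.3, -0.6, -0.0]
gripper_width: -0.002
grip_force: 0.0
[ 0.71  0.14 -0.48  1.83  0.07  1.18 -0.97]
```

```bash
python3 -m jog '{"delta_pos":[[0.024,-0.055,0],[0.049,-0.11,0],[0.073,-0.164,0],[0.098,-0.219,0],[0.122,-0.273,0],[0.172,-0.285,0],[0.222,-0.297,0],[0.272,-0.31,0.03]],"spin":[0,0,0,0,0,0,0,-0.08]}' && python3 - <<'E'
from h import *
print(r.get_state()['joint_positions'].round(2))
s=snap('wrist','w1'); print(-s['R'].T@s['t'])
X=np.array([526,245,85.]);print(proj(s,X),proj(s,[484,374,94]))
E
```

```text
clock: 2.1
tcp_pos: [536.4, 240.9, 282.3]
ee_rot: [0.973, 0.233, 0.002, -0.0]
wrist_force: [1.1, -0.3, -0.4]
gripper_width: 0.001
grip_force: 0.0
[-0.01  0.47 -0.73  1.52  0.33  1.27 -1.88]
[600.36737593 272.28166191 425.51168863]
[312.52961864 212.60061184] [151.93154138 191.1294871 ]
```

View pics/w1.png

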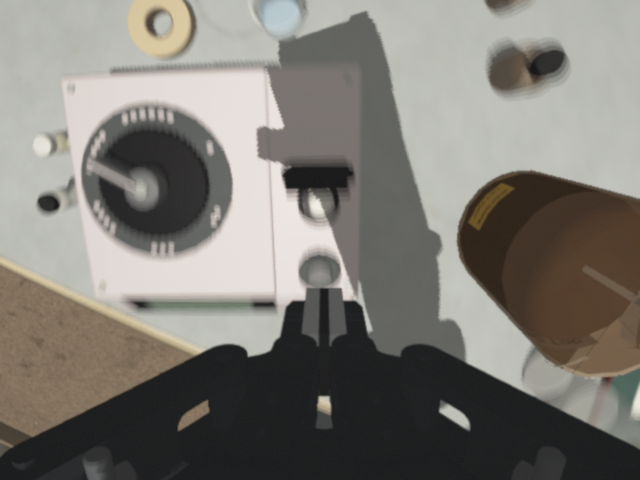

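The wrist view shows the three dots at (162,248), the tab pointing at five dots at (97,143), the hood top band at x 284–352 and y 167–188, the vial cap at (319,205) and the key at (320,268).

```bash
python3 - <<'E'
from h import *
s=load('w1')
for n,u,v,z in [('plate',157,179,86),('hub',144,188,118),('tabend',92,160,118),('3dots',162,248,86),('6d',147,117,86),('1',210,148,86),('4',103,218,86),('key',320,268,102),('vial',319,205,92),('hoodback L',284,167,144),('hoodback R',352,167,144),('hoodfrontL',286,188,144)]:
  print(n,onz(s,u,v,z)[:2].round(1))
print(r.get_state()['tcp_pos'])
E
```

```text
plate [493.  376.2]
hub [491.9 373.2]
tabend [494.  418.4]
3dots [437.  350.4]
6d [537.2 402.4]
1 [537.1 345.2]
4 [438.7 408.3]
key [489.5 219.3]
vial [535.8 243.6]
hoodback L [558.9 281.6]
hoodback R [580.  239.8]
hoodfrontL [546.3 274.1]
[538.62210732 243.16604069 274.18839402]
```

```bash
python3 -m jog '{"delta_pos":[[0.035,-0.004,0],[0.07,-0.007,0.02],[0.07,-0.007,0.06],[0.07,-0.007,0.1],[0.07,-0.007,0.13],[0.07,-0.007,0.146],[0.07,-0.007,0.146]],"spin":[0,0,0,0,0,0,0]}'; python3 - <<'E'
from h import *
s=snap('side','b2');im=s['pixels'][190:310,258:408,::-1]
cv2.imwrite('pics/b2c.png',cv2.resize(im,None,fx=5,fy=5,interpolation=cv2.INTER_CUBIC))
st=r.get_state();print(st['tcp_pos'],((proj(s,st['tcp_pos'])-[258,190])*5))
E
```

```text
clock: 3.02
tcp_pos: [593.0, 276.8, 134.4]
ee_rot: [0.973, 0.232, -0.001, 0.0]
wrist_force: [0.5, 0.1, 0.9]
gripper_width: 0.0
grip_force: 0.0
[593.5550043  277.37371476 135.67292893] [185.87725879 215.83733948]
```

View pics/b2c.png

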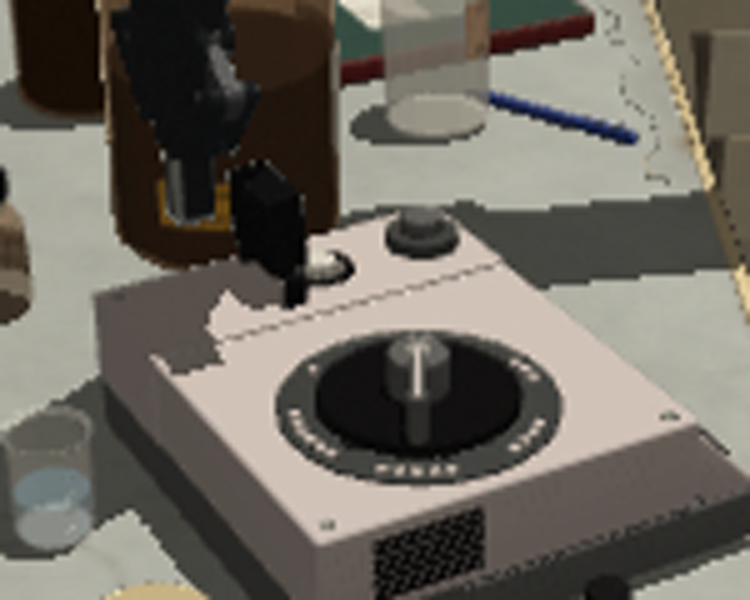

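The finger stands behind the hood, with its tip at (188,222) and the hood top at (268,180). Next I push it forward.

```bash
python3 -m jog '{"delta_pos":[[-0.005,0,0.008],[-0.02,0,0.008],[-0.03,0,0.008],[-0.04,0,0.008],[-0.048,0,0.008],[-0.056,0,0.008],[-0.064,0,0.008],[-0.07,0,0.008]],"spin":[0,0,0,0,0,0,0,0]}'
python3 -m jog '{"delta_pos":[[0.0,0,-0.03],[0,0,-0.08],[0,0,-0.12],[0,0,-0.12]],"spin":[0,0,0,0]}'; python3 - <<'E'
from h import *
s=snap('wrist','w2');print(r.get_state()['tcp_pos'],r.get_state()['joint_positions'].round(2))
E
```

```text
clock: 4.08
tcp_pos: [530.5, 245.4, 127.3]
ee_rot: [0.973, 0.232, -0.0, -0.0]
wrist_force: [-0.7, 0.0, 0.0]
gripper_width: 0.001
grip_force: 0.0
clock: 4.58
tcp_pos: [532.0, 246.9, 250.6]
ee_rot: [0.973, 0.232, 0.003, -0.001]
wrist_force: [-0.7, 0.7, -0.1]
gripper_width: -0.0
grip_force: 0.0
[531.33759608 245.93652585 248.49750102] [-0.02  0.5  -0.73  1.58  0.35  1.2  -1.92]
```

View pics/w2.png

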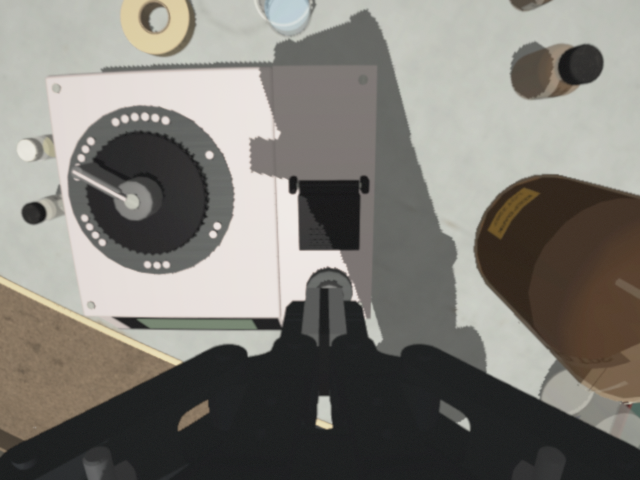

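The hood is shut, the black box at (329,215). The tab end is at (76,171), the hub at (133,200) and the three dots at (158,265).

```bash
python3 - <<'E'
from h import *
s=load('w2')
for n,u,v,z in [('plate',150.5,189,86),('hub',133,200,118),('tabend',76,171,118),('3',158,265,86),('6',140,119,86),('1',209,155,86),('4',93,231,86),('2',215,231,86),('5',87,149,86),('key',330,284,102)]:
  print(n,onz(s,u,v,z)[:2].round(1))
E
```

```text
plate [489.3 374.6]
hub [487.4 373.2]
tabend [488.4 417.9]
3 [433.  347.3]
6 [535.3 400.8]
1 [533.8 343.2]
4 [435.6 406.1]
2 [481. 316.]
5 [496.1 431.3]
key [487.9 217.9]
```

```bash
python3 -m jog '{"delta_pos":[[0.015,-0.038,0],[0.03,-0.077,0],[0.045,-0.115,0],[0.061,-0.154,0],[0.061,-0.154,0.05],[0.061,-0.154,0.1],[0.061,-0.154,0.135],[0.061,-0.154,0.149]],"spin":[0.13,0.26,0.39,0.52,0.52,0.52,0.52,0.52]}'; python3 -m jog '{"delta_pos":[[0,0,0]],"spin":[0]}';python3 - <<'E'
from h import *
print(r.get_state()['joint_positions'].round(2))
ax=np.array([484.5,374.5]);p0=r.get_state()['tcp_pos'][:2];q=r.get_state()['ee_rot'];y0=2*np.arctan2(q[1],q[0]);print(p0,y0)
X=np.array([np.cos(y0),np.sin(y0)]);Y=np.array([np.sin(y0),-np.cos(y0)])
for i,t in enumerate(list(range(87,208,10))+[205,207]):
    a=np.radians(t);u=np.array([np.cos(a),np.sin(a)]);c=np.array([u[1],-u[0]])
    d=ax+38*u+16*c-p0
    print(t,(d@X).round(1),(d@Y).round(1),'spin',round(-(a-np.pi/2-y0),2))
E
```

```text
clock: 5.62
tcp_pos: [514.3, 408.9, 94.6]
ee_rot: [1.0, -0.025, -0.002, 0.002]
wrist_force: [-0.6, -0.4, 0.5]
gripper_width: 0.004
grip_force: 0.0
clock: 5.75
tcp_pos: [515.4, 410.3, 97.5]
ee_rot: [1.0, -0.026, -0.001, 0.001]
wrist_force: [-0.1, 0.1, 0.9]
gripper_width: -0.003
grip_force: 0.0
[-0.41  0.72 -0.52  1.57  0.41  0.97 -2.69]
[515.42653097 410.26324403] -0.05106139994515401
87 -13.0 -0.7 spin 0.0
97 -19.9 -2.9 spin -0.17
107 -27.0 -3.9 spin -0.35
117 -34.2 -3.6 spin -0.52
127 -41.2 -2.1 spin -0.7
137 -47.8 0.6 spin -0.87
147 -53.9 4.4 spin -1.05
157 -59.3 9.2 spin -1.22
167 -63.7 14.9 spin -1.39
177 -67.0 21.2 spin -1.57
187 -69.3 28.1 spin -1.74
197 -70.2 35.2 spin -1.92
207 -70.0 42.4 spin -2.09
205 -70.1 41.0 spin -2.06
207 -70.0 42.4 spin -2.09
```

```bash
cat > plan.py <<'E'
from h import *
import sys
st=r.get_state();ax=np.array([484.5,374.5]);p0=st['tcp_pos'][:2];q=st['ee_rot'];y0=2*np.arctan2(q[1],q[0]);print(st['tcp_pos'],y0,st['joint_positions'].round(2))
X=np.array([np.cos(y0),np.sin(y0)]);Y=np.array([np.sin(y0),-np.cos(y0)])
for t in map(float,sys.argv[1:]):
    a=np.radians(t);u=np.array([np.cos(a),np.sin(a)]);c=np.array([u[1],-u[0]])
    d=ax+38*u+16*c-p0
    print(t,(d@X).round(1),(d@Y).round(1),'spin',round(-(a-np.pi/2-y0),2))
E
python3 -m jog '{"delta_pos":[[-0.007,-0.001,-0.003],[-0.013,-0.001,-0.003],[-0.017,-0.002,-0.003],[-0.022,-0.003,-0.003],[-0.027,-0.004,-0.003],[-0.034,-0.004,-0.003],[-0.041,-0.002,-0.003],[-0.048,0.001,-0.003]],"spin":[0,0,-0.08,-0.22,-0.35,-0.52,-0.7,-0.87]}'; python3 plan.py 137 142 147 152 157 162 167 172 177 182 187 192 197 202 207
```

```text
clock: 6.75
tcp_pos: [467.5, 412.4, 102.5]
ee_rot: [0.916, 0.401, 0.001, -0.0]
wrist_force: [0.1, -0.1, -0.5]
gripper_width: 0.003
grip_force: 0.0
[467.45582742 412.41450968 102.48227847] 0.8249461213959138 [-0.32  0.72 -0.77  1.67  0.58  0.99 -2.03]
137.0 -0.1 0.3 spin 0.0
142.0 -3.5 -0.9 spin -0.08
147.0 -6.9 -1.9 spin -0.17
152.0 -10.5 -2.6 spin -0.26
157.0 -14.1 -2.9 spin -0.34
162.0 -17.6 -3.0 spin -0.43
167.0 -21.2 -2.7 spin -0.52
172.0 -24.8 -2.1 spin -0.61
177.0 -28.3 -1.2 spin -0.69
182.0 -31.7 -0.0 spin -0.78
187.0 -34.9 1.5 spin -0.87
192.0 -38.1 3.2 spin -0.96
197.0 -41.0 5.3 spin -1.04
202.0 -43.8 7.6 spin -1.13
207.0 -46.4 10.1 spin -1.22
```

```bash
python3 -m jog '{"delta_pos":[[-0.004,-0.001,0.001],[-0.008,-0.002,0.001],[-0.0125,-0.003,0.001],[-0.017,-0.003,0.001],[-0.021,-0.003,0.001],[-0.025,-0.002,0.001],[-0.030,-0.001,0.001],[-0.035,0.0015,0.001]],"spin":[-0.09,-0.2,-0.3,-0.42,-0.52,-0.61,-0.74,-0.87]}'; python3 plan.py 187 192 197 202 207; python3 - <<'E'
from h import *
s=snap('scene','a3');im=s['pixels'][205:325,215:365,::-1]
cv2.imwrite('pics/a3c.png',cv2.resize(im,None,fx=5,fy=5,interpolation=cv2.INTER_CUBIC))
E
```

```text
clock: 7.75
tcp_pos: [444.9, 385.7, 101.4]
ee_rot: [0.662, 0.749, 0.001, 0.0]
wrist_force: [-0.0, -0.8, 0.4]
gripper_width: -0.004
grip_force: 0.0
[444.87189253 385.66828359 101.41074439] 1.6934392943720824 [-0.18  0.76 -1.    1.76  0.74  1.04 -1.33]
187.0 0.1 -0.0 spin 0.0
192.0 -3.3 -1.3 spin -0.09
197.0 -6.8 -2.2 spin -0.17
202.0 -10.3 -2.9 spin -0.26
207.0 -13.9 -3.2 spin -0.35
```

View pics/a3c.png

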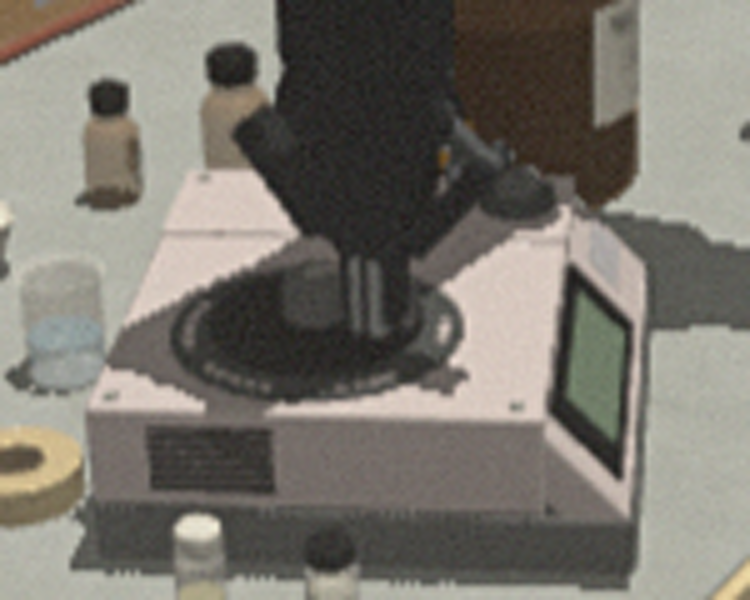

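The arm hides the tab in this view, with the fingers at (370,300). The force is zero, so it has probably clicked in. I'll back off, lift, move over the key and look with the wrist camera.

```bash
python3 -m jog '{"delta_pos":[[0.012,0,0],[0.012,0,-0.05],[0.0,0,-0.1],[-0.04,0.003,-0.14],[-0.08,0.006,-0.14],[-0.12,0.009,-0.14],[-0.16,0.012,-0.14],[-0.175,0.012,-0.14]],"spin":[0,0.15,0.3,0.47,0.64,0.81,0.98,1.15]}'; python3 -m jog '{"delta_pos":[[-0.02,0,0],[-0.02,0,0]],"spin":[0.05,0.05]}'; python3 - <<'E'
from h import *
s=snap('wrist','w3')
print(r.get_state()['tcp_pos'],r.get_state()['ee_rot'])
E
```

```text
clock: 8.8
tcp_pos: [478.4, 211.6, 240.9]
ee_rot: [0.965, 0.261, 0.001, 0.0]
wrist_force: [0.1, 0.6, -0.1]
gripper_width: -0.0
grip_force: 0.0
clock: 9.05
tcp_pos: [459.8, 203.4, 241.2]
ee_rot: [0.97, 0.241, 0.001, 0.0]
wrist_force: [-0.2, 0.2, 0.2]
gripper_width: 0.005
grip_force: 0.0
[460.48845446 203.83197843 241.14754084] [ 9.70278761e-01  2.41987755e-01  1.02339318e-03 -6.87935844e-05]
```

View pics/w3.png

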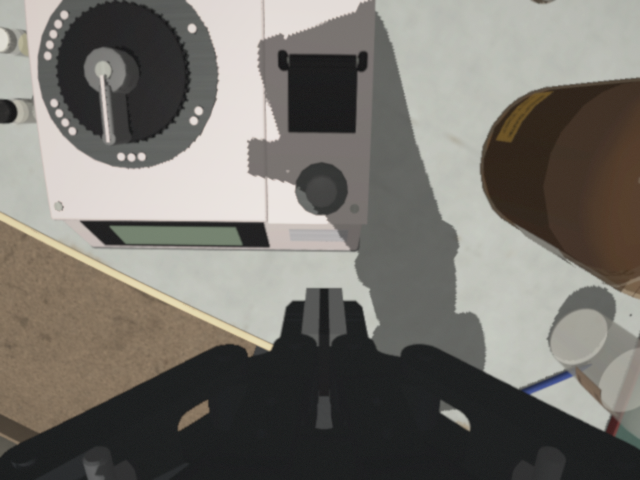

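The hood is shut at (321,93) and the key cap is at (322,188). The tab runs from the hub at (103,70) to (109,140), toward the three dots at (131,157). I'll check the angle.

```bash
python3 - <<'E'
from h import *
s=load('w3')
h=onz(s,103,70,118);e=onz(s,109,140,118);d=onz(s,131,157,86);k=onz(s,322,188,102);c=onz(s,321,191,90)
print(h,e,d,k,c);print(np.degrees(np.arctan2(*(e-h)[[1,0]])))
st=r.get_state();q=st['ee_rot'];y0=2*np.arctan2(q[1],q[0]);v=k-st['tcp_pos'];X=np.array([np.cos(y0),np.sin(y0)]);Y=np.array([np.sin(y0),-np.cos(y0)])
print(v[:2]@X,v[:2]@Y,v[2])
E
```

```text
[485.67558992 374.11427574 118.        ] [446.29983871 354.50367898 118.        ] [433.00749744 349.09639544  86.        ] [480.37685325 214.33375714 102.        ] [476.2451139  213.01893198  90.        ]
-153.52497838640053
22.490691321420357 0.06757647066883977 -139.14754084415793
```

The tab is at 206.5° (the mark is at 207°), so filter three is in. Now the key.

```bash
python3 -m jog '{"delta_pos":[[0.021,0,0],[0.021,0,0.05],[0.021,0,0.1],[0.021,0,0.125],[0.021,0,0.13],[0.021,0,0.13]],"spin":[0,0,0,0,0,0]}';  python3 -m jog '{"delta_pos":[[0,0,0.003],[0,0,0.006],[0,0,0.009],[0,0,0.011],[0,0,0.011]],"spin":[0,0,0,0,0]}'
```

```text
clock: 9.85
tcp_pos: [479.4, 213.8, 110.9]
ee_rot: [0.97, 0.242, 0.0, -0.0]
wrist_force: [1.2, -0.4, -0.6]
gripper_width: -0.002
grip_force: 0.0
clock: 10.48
tcp_pos: [479.2, 212.7, 99.4]
ee_rot: [0.97, 0.242, 0.0, -0.0]
wrist_force: [-1.2, -0.9, 2.5]
gripper_width: 0.003
grip_force: 1.4
```

```bash
python3 -m jog '{"delta_pos":[[0,0,0.002],[0,0,0.004],[0,0,0.005],[0,0,0.005]],"spin":[0,0,0,0]}'
```

```text
clock: 10.98
tcp_pos: [479.3, 212.7, 96.6]
ee_rot: [0.97, 0.242, 0.001, 0.001]
wrist_force: [-4.8, -4.7, 29.9]
gripper_width: -0.004
grip_force: 14.6
```

The key has reached its stop, so I release it and retreat.

```bash
python3 -m jog '{"delta_pos":[[0,0,-0.005],[0,0,-0.03],[0,0,-0.08],[0,0,-0.13],[-0.02,0,-0.145],[-0.02,0,-0.145]],"spin":[0,0,0,0,0,0]}'; python3 - <<'E'
from h import *
s=snap('wrist','w4')
E
```

```text
clock: 11.72
tcp_pos: [460.8, 203.0, 240.1]
ee_rot: [0.97, 0.242, 0.001, 0.0]
wrist_force: [-0.6, -0.7, -1.1]
gripper_width: 0.001
grip_force: 0.0
```

View pics/w4.png

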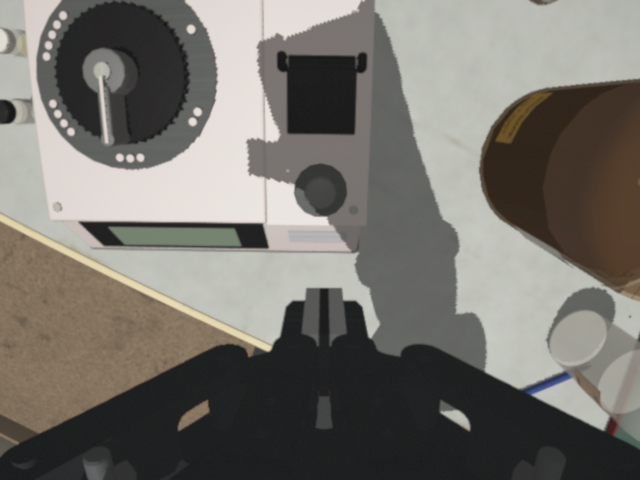

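The wrist view shows the tab still at the three dots (109,141), the hood shut at (321,93), the key up again at (321,189), and the robot clear of everything.

```bash
python3 -c "
from bench import r;print(r.close_job())"
```

```text
the job is handed in; nothing more can be done
None
```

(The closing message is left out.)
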